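# Wake and zero the scale that carries the bowl

### The job

Two bench scales stand on the evidence-weighing table; get the one with the empty green bowl on its pan ready for weighing. With the fingertips, gently press its pink button all the way down for a moment to wake it and let it spring up, then do the same with the blue button right next to the pink one to zero it, and withdraw. Press no other button, do not touch the other scale, and leave the bowl, the red tape roll and the cardboard core standing where they are.

Things in the scene. Friction and masses are not known exactly. Their poses are not given: they have to be found in the camera images.
- bowl_scale: fixed bench scale with the green bowl (work on this): pale body 280 mm deep (x), 240 wide (y), top face 38 mm high; white pan 176 mm across, top 52 mm high, centred at x +45 mm. Origin: centre of underside, on the table, z up; -x is the front, with a display (y +30 to +112) and, at x -100 mm, three buttons: pink at y +3, middle blue at y -40, end blue at y -83 mm
- bowl_scale_pink_top (a point): pink (wake) round button 22 mm across on the scale with the bowl; the point is the centre of its top face, 12 mm above the panel around it (50 mm above the table) when not pressed, and moves with the button; z up
- bowl_scale_midblue_top (a point): blue (zero) button right next to the pink one: round button 22 mm across on the scale with the bowl; the point is the centre of its top face, 12 mm above the panel around it (50 mm above the table) when not pressed, and moves with the button; z up
- bowl_scale_endblue_top (a point): end blue button, not to be pressed: round button 22 mm across on the scale with the bowl; the point is the centre of its top face, 12 mm above the panel around it (50 mm above the table) when not pressed, and moves with the button; z up
- bowl_scale_pink (a joint): travel of the bowl scale's pink button (m): 0 is up, 0.006 is fully down. It is pressed straight down against a spring that takes 1 N to start and 4 N fully down, and springs back up by itself
- bowl_scale_midblue (a joint): travel of the bowl scale's blue button next to the pink one (m): 0 is up, 0.006 is fully down. It is pressed straight down against a spring that takes 1 N to start and 4 N fully down, and springs back up by itself
- bowl_scale_endblue (a joint): travel of the bowl scale's end blue button (m): 0 is up, 0.006 is fully down. It is pressed straight down against a spring that takes 1 N to start and 4 N fully down, and springs back up by itself
- tape_scale: fixed bench scale with the red tape roll (leave alone): pale body 280 mm deep (x), 240 wide (y), top face 38 mm high; white pan 176 mm across, top 52 mm high, centred at x +45 mm. Origin: centre of underside, on the table, z up; -x is the front, with a display (y +30 to +112) and, at x -100 mm, three buttons: pink at y +3, middle blue at y -40, end blue at y -83 mm
- tape_scale_pink (a joint): travel of the tape scale's pink button (m): 0 is up, 0.006 is fully down. It is pressed straight down against a spring that takes 1 N to start and 4 N fully down, and springs back up by itself; not to be pressed
- tape_scale_midblue (a joint): travel of the tape scale's middle blue button (m): 0 is up, 0.006 is fully down. It is pressed straight down against a spring that takes 1 N to start and 4 N fully down, and springs back up by itself; not to be pressed
- tape_scale_endblue (a joint): travel of the tape scale's end blue button (m): 0 is up, 0.006 is fully down. It is pressed straight down against a spring that takes 1 N to start and 4 N fully down, and springs back up by itself; not to be pressed
- bowl: loose empty green plastic bowl, 110 mm across the rim, 42 mm high, standing about the middle of its scale's pan; origin at the centre of its underside, z up
- red_tape: loose roll of red packing tape lying flat on the other scale's pan, 92 mm across, hole 72 mm, 45 mm high; origin at the centre of its underside, z up
- core: loose cardboard core standing on end on the table near the robot, 40 mm across, 110 mm high; origin at the centre of its underside, z up
Mind the look-alikes: they are no part of the job. What is shaped like the core but orange is not meant. Several things have the shape of the red_tape; the one meant has the colours described above.

How it is judged (in metres and radians):
On the way, in this order (a step that is already met when the one before it is completed fails the run):
1. the pink button of the scale with the bowl is pressed down (at least 4.5 of its 6 mm) with the blue one beside it up (value of joint bowl_scale_pink above 0.0045 m and value of joint bowl_scale_midblue below 0.0015 m), for 0.1 s.
2. the pink button has sprung back up (value of joint bowl_scale_pink below 0.0015 m), for 0.05 s.
3. the blue button next to the pink one is pressed down (at least 4.5 of its 6 mm) with the pink one up (value of joint bowl_scale_midblue above 0.0045 m and value of joint bowl_scale_pink below 0.0015 m), for 0.1 s.
4. that blue button has sprung back up (value of joint bowl_scale_midblue below 0.0015 m), for 0.05 s.
At the end, for the whole second after the job is handed in: All buttons are up (within 1.5 mm), and the bowl, the tape roll and the cardboard core are at rest within 10 mm of where they started (value of joint each of bowl_scale_pink, bowl_scale_midblue, bowl_scale_endblue, tape_scale_pink, tape_scale_midblue, tape_scale_endblue below 0.0015 m and distance of each of bowl, red_tape, core from where it was at the start of the episode below 0.01 m and linear speed of each of bowl, red_tape, core below 0.02 m/s); the robot touches nothing.
It fails at once if the end blue button of the scale with the bowl is pressed (over 2 mm) (value of joint bowl_scale_endblue above 0.002 m).
It fails at once if the other scale is touched (over 1 N) (contact force between any of the fingers, the arm and tape_scale above 1 N).
It fails at once if the scale with the bowl is pushed hard (over 25 N) (contact force between any of the fingers, the arm and bowl_scale above 25 N).
It fails at once if the bowl, the tape roll or the cardboard core is moved or lifted by more than 10 mm (distance of any of bowl, red_tape, core from where it was at the start of the episode above 0.01 m).
It also fails if it takes over 38 s, if anything falls off the work surface, if the arm or the gripper's body presses on something with over 40 N, if the wrist force passes 120 N, or if a joint passes its speed limit or range.

### The arm

A 7-joint arm with a two-finger parallel gripper is mounted at the origin on the work surface. World frame = base frame: x ahead of the robot, y to its left, z up, the work surface at z = 0. Lengths are in mm, angles in rad, forces in N, time in s.
With the tool pointing down it reaches from about 400 to 875 mm from the base axis. Payload 4.4 kg.
Tool frame: the origin (TCP) lies at the very end of the fingers, on their centre line; the grasp point (between the pads) lies 19 mm behind it; z points along the fingers, y is the line along which they close (so a half turn about z gives the same grasp; the last joint's range is limited). The gripper opens to 85 mm and grips with 20 to 120 N. Pads are 22 mm wide; open, the fingers measure 114 mm over their backs; the gripper's body (76 mm by 85 mm) begins 54 mm behind the grasp point. The pads swing forward as they close: fully open they stand 13 mm farther back than shut.
Start: joints at [1.124, 0.628, 0.038, 1.517, -0.027, 0.996, -0.02], TCP at [241.609, -603.442, 231.313] pointing down, gripper open.
Joint ranges: [-3.06, 3.06], [-0.37, 2.12], [-1.25, 1.32], [0.18, 2.47], [-1.1, 4.24], [0.23, 1.98], [-2.94, 2.94]. Speed limits (rad/s): [2.57, 2.57, 3.14, 3.14, 3.14, 3.14, 3.14].

### API

Orientations are given as [roll, pitch, yaw] about the fixed x, y, z axes, in that order (R = Rz(yaw) Ry(pitch) Rx(roll)).
In Python, from cell import read_state, get_image, camera_params, finish_job gives the robot as it stands.
- The arm moves only by the tool arm_command, never from a script. Its argument "deltas" is a list of rows, each an object of numbers: "dx", "dy", "dz": the shift along the world's x, y, z in m; "yaw": the turn about the world's z in degrees; "jaw": the opening, from 0 (shut) to 1 (fully open). A call has 1 to 20 rows; each row is the pose to reach, as a shift and turn from the pose commanded when the call began; what a row does not reach only later rows make up. A row lasts 1/10 s, in which the tool goes at most 50 mm and 8.59 degrees, less where a joint would pass 70% of its speed; a pose out of reach is approached as far as the arm can. A call with a gripper value outside its range is refused whole. The fingers move at their own pace and stop on an object; the grip force is fixed at half the most. Time passes only in rows, so rows that repeat a pose let the fingers close. It gives the time, the measured TCP pose, the force, the opening and the grip force at its end, in the units of the state.
- read_state(): the state, without advancing time (a new reading comes with each control period).
- get_image(name): name is "scene" or "top" or "wrist"; returns (picture, depth): 384x512x3 uint8, red, green, blue; 384x512 float32, mm along the optical axis (not along the pixel's ray), 0 where there is no reading.
- camera_params(name): a dict with "camera_matrix" (3x3 intrinsics, pixels), "k1" (the pictures are not rectified: a ray, as slopes to the right and down, at radius r is drawn at 1 + k1 r^2 times it, then the intrinsics apply), "extrinsics" (4x4, takes a point from camera to world coordinates). Camera axes: x right, y down, z forward; pixel columns grow to the right and rows downward; lengths in mm; the calibration is good to about 2 mm. A picture is of the moment at which its call begins: read the wrist's pose just before it. camera_params takes no time and is no camera call; for the wrist camera it gives the pose at the moment of the call.
- finish_job(): hands the job in; it is judged then, once.
The state is a dict: "clock": time; "qpos": joint angles; "qd": joint speeds; "tau": joint torques, N m; "eef_pos": TCP position; "tool_rot": TCP orientation; "force": force on the tool from outside, world axes, zero at the start; "torque": the same for the moment, N m; "width": finger opening in mm; "gripper_force": force on a finger pad.
Only numpy, scipy, OpenCV 4.12 (cv2) and the standard library are available. Lean on these libraries where they do the work, as an engineer would, in place of code of your own. Each camera call takes 0.05 s, during which the arm holds its last target. There are 200 camera calls.

## Working session

There is one attempt and no reset: what is moved stays moved. The work goes in short steps, Python scripts to look and compute and a tool call to move; the robot and the scene stay as the last step left them, time stands still between calls to the robot, and variables do not carry over. Pictures are saved under pics/ and viewed, at most 10 in all, crops included, and the job is handed in when it is done.

Besides the shell and the picture viewer there is one more tool, called after "Emit:" as name([rows], argument=value, ...), one row to a line, values as JSON. arm_command: Moves the arm, as the interface text tells. Its arguments: {"type":"object","properties":{"deltas":{"type":"array"}},"required":["deltas"]}

```bash
mkdir -p pics; cat > h.py <<'E'
import numpy as np, cv2
from cell import *
def grab(n):
    p=camera_params(n); im,d=get_image(n); np.savez(f'{n}.npz',im=im,d=d,K=p['camera_matrix'],k1=p['k1'],T=p['extrinsics']); return im,d
def load(n): return np.load(f'{n}.npz')
def world(n):
    z=load(n); K=z['K']; h,w=z['d'].shape
    u,v=np.meshgrid(np.arange(w),np.arange(h))
    uv=np.stack([u,v],-1).reshape(-1,1,2).astype(np.float64)
    s=cv2.undistortPoints(uv,K,np.array([float(z['k1']),0,0,0])).reshape(h,w,2)
    P=np.concatenate([s,np.ones((h,w,1))],-1)*z['d'][...,None]
    return P@z['T'][:3,:3].T+z['T'][:3,3]
E
python3 - <<'E'
from h import *
s=read_state(); print(s['clock'],s['eef_pos'],s['tool_rot'],s['width'],s['force'])
for n in('scene','top'):
    im,d=grab(n); cv2.imwrite(f'pics/{n}0.png',im[...,::-1])
    print(n, load(n)['T'].round(2).tolist())
E
```

```text
0.0 [ 241.37742504 -602.82986061  230.38454798] [-3.13967744e+00 -4.62424796e-06  3.80792703e-01] 85.69503428436448 [-0.23798008 -0.17264826 -1.0169969 ]
scene [[0.48, 0.65, -0.58, 1087.27], [0.87, -0.36, 0.32, -379.84], [0.0, -0.66, -0.75, 730.3], [0.0, 0.0, 0.0, 1.0]]
top [[-0.03, -0.99, 0.15, 387.12], [-1.0, 0.03, 0.0, -100.0], [-0.0, -0.15, -0.99, 1176.15], [0.0, 0.0, 0.0, 1.0]]
```

View pics/top0.png

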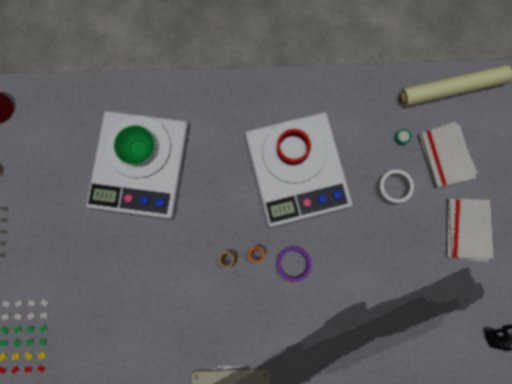

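View pics/scene0.png

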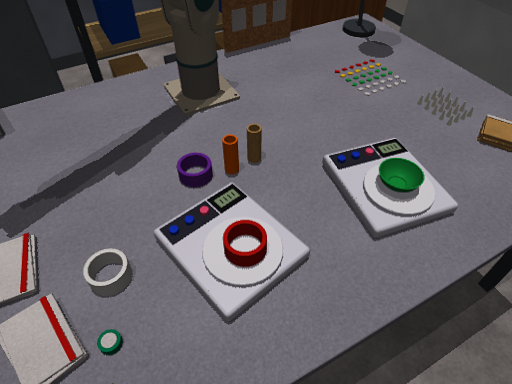

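The top view shows the bowl scale on the left, with pink at (128,198), middle blue at (144,200) and end blue at (160,202). The tape scale is on the right, with pink at (307,202) and blues at (323,199) and (338,195). The brown core is at (227,259) and its orange look-alike at (257,254). I choose the left scale, since the green bowl is on its pan at (134,146). Next I'll measure and check a crop.

```bash
cat > m.py <<'E'
from h import *
def blobs(n):
    W=world(n); z=load(n); hsv=cv2.cvtColor(z['im'],cv2.COLOR_RGB2HSV)
    out=[]
    for name,lo,hi in (('pink',(160,90,100),(179,255,255)),('blue',(108,120,80),(128,255,255)),('green',(50,120,60),(85,255,255)),('brown',(8,80,50),(22,255,255))):
        m=cv2.inRange(hsv,np.array(lo),np.array(hi))
        c,l,st,ce=cv2.connectedComponentsWithStats(m)
        for i in range(1,c):
            if st[i,4]<12: continue
            k=l==i; P=W[k]; P=P[z['d'][k]>0]
            if len(P) and 20<np.median(P[:,2])<150: print(n,name,st[i,4],ce[i].round(1),np.median(P,0).round(1),((P.min(0)+P.max(0))/2).round(1))
if __name__=='__main__':
    for n in('top','scene'): blobs(n)
    for n in('top','scene'):
        W=world(n);z=W[...,2]
        # scale body face z~38
        m=((z>30)&(z<46)&(W[...,1]>0)).astype(np.uint8)
        c,l,st,ce=cv2.connectedComponentsWithStats(m); i=1+st[1:,4].argmax()
        P=W[l==i][:,:2].astype(np.float32); print(n,cv2.minAreaRect(P),st[i])
    im=load('top')['im'][90:230,70:210]; cv2.imwrite('pics/crop.png',cv2.resize(im,None,fx=4,fy=4,interpolation=2)[...,::-1])
E
python3 m.py
```

```text
top pink 54 [127.6 197.8] [559.8 265.1  49.9] [562.  267.3  44.6]
top pink 56 [306.6 202.1] [ 534.9 -217.3   49. ] [ 536.  -216.7   45.1]
top blue 65 [337.6 194.4] [ 553.9 -301.4   49.5] [ 555.1 -302.4   45. ]
top blue 66 [322.1 198.2] [ 544.2 -258.8   49.2] [ 545.3 -260.1   45.3]
top blue 61 [143.3 199.9] [553.2 223.6  48.8] [554.4 225.7  44.7]
top blue 65 [159.1 201.9] [546.5 180.2  48.8] [547.4 182.9  43.7]
top green 1177 [134.  144.7] [702.8 244.9  69.5] [695.4 237.1  75. ]
top brown 58 [402.8  96.9] [ 827.2 -502.    36.5] [ 831.7 -501.9   29. ]
top brown 158 [256.2 253.9] [400.8 -77.1 106.8] [400.9 -76.2  55. ]
top brown 143 [226.7 259. ] [389.1  -0.6 107.6] [390.4   1.4  56.3]
scene pink 36 [369.2 150.1] [561.2 267.2  50. ] [554.9 271.2  44.8]
scene pink 53 [203.9 209.1] [ 533.6 -215.2   49.8] [ 529.6 -214.6   45.4]
scene blue 38 [355.5 153.6] [554.2 223.4  49.8] [549.6 228.1  45.5]
scene blue 38 [341.5 157.4] [547.4 180.2  49.6] [542.4 184.8  45.4]
scene blue 60 [188.9 218.6] [ 543.6 -257.7   49.6] [ 538.6 -256.9   44.6]
scene blue 65 [173.1 228.5] [ 552.7 -299.8   50.1] [ 547.1 -299.3   44.7]
scene green 1086 [400.9 173.4] [683.4 257.9  74.6] [696.2 237.9  75.5]
scene brown 1829 [250.2  25.8] [-211.2  327.6   64.2] [-606.4  355.2  -79.3]
scene brown 745 [496.4 132.4] [667.1 676.7  34.1] [663.9 689.5  20.2]
scene brown 462 [253.2 142.8] [403.4  -9.7  71.9] [327.   32.1  54.7]
scene brown 562 [230.5 153.6] [414.2 -83.4  72.6] [337.8 -51.2  54.4]
top ((657.5745239257812, 245.344970703125), (239.57235717773438, 278.7111511230469), 80.84608459472656) [  86  111  102  108 5191]
scene ((658.9802856445312, 245.5853271484375), (239.8931884765625, 281.18988037109375), 80.90021514892578) [ 323  138  135   95 4024]
```

View pics/crop.png

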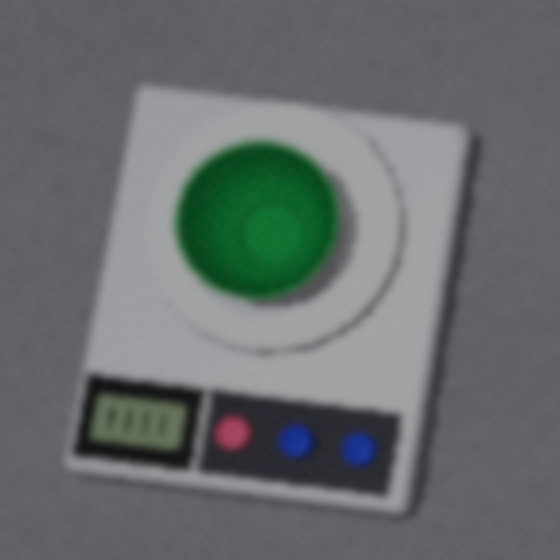

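The crop confirms the choice: green bowl on the pan, with pink, middle blue and end blue left to right. The fused estimates are pink (560,265), middle blue (553.5,222.5) and scale yaw about -9°. I'll move over shut and high, turning the finger line along the scale's x.

Emit:
arm_command([
  {"dx":0.01,"dy":0.015,"dz":0,"yaw":2,"jaw":0},
  {"dx":0.024,"dy":0.04,"dz":0,"yaw":5,"jaw":0},
  {"dx":0.04,"dy":0.07,"dz":0,"yaw":9,"jaw":0},
  {"dx":0.056,"dy":0.1,"dz":0,"yaw":13,"jaw":0},
  {"dx":0.072,"dy":0.13,"dz":0,"yaw":17,"jaw":0},
  {"dx":0.088,"dy":0.16,"dz":0,"yaw":21,"jaw":0},
  {"dx":0.104,"dy":0.19,"dz":0,"yaw":25,"jaw":0},
  {"dx":0.12,"dy":0.22,"dz":0,"yaw":29,"jaw":0},
  {"dx":0.136,"dy":0.25,"dz":0,"yaw":33,"jaw":0},
  {"dx":0.152,"dy":0.28,"dz":0,"yaw":37,"jaw":0},
  {"dx":0.168,"dy":0.31,"dz":0,"yaw":41,"jaw":0},
  {"dx":0.184,"dy":0.34,"dz":0,"yaw":45,"jaw":0},
  {"dx":0.2,"dy":0.37,"dz":0,"yaw":49,"jaw":0},
  {"dx":0.216,"dy":0.4,"dz":0,"yaw":53,"jaw":0},
  {"dx":0.23,"dy":0.43,"dz":0,"yaw":57,"jaw":0},
  {"dx":0.24,"dy":0.45,"dz":0,"yaw":59,"jaw":0},
  {"dx":0.24,"dy":0.45,"dz":0,"yaw":59,"jaw":0},
])

```text
clock: 1.8
eef_pos: [483.1, -149.6, 231.3]
tool_rot: [3.141, -0.002, 1.417]
force: [0.3, -0.3, -0.5]
width: 0.1
gripper_force: 0.0
```

Emit:
arm_command([
  {"dx":0.003,"dy":0.015,"dz":0,"yaw":0,"jaw":0},
  {"dx":0.009,"dy":0.045,"dz":0,"yaw":0,"jaw":0},
  {"dx":0.015,"dy":0.08,"dz":0,"yaw":0,"jaw":0},
  {"dx":0.022,"dy":0.115,"dz":0,"yaw":0,"jaw":0},
  {"dx":0.028,"dy":0.15,"dz":0,"yaw":0,"jaw":0},
  {"dx":0.035,"dy":0.185,"dz":0,"yaw":0,"jaw":0},
  {"dx":0.041,"dy":0.22,"dz":0,"yaw":0,"jaw":0},
  {"dx":0.048,"dy":0.255,"dz":0,"yaw":0,"jaw":0},
  {"dx":0.054,"dy":0.29,"dz":0,"yaw":0,"jaw":0},
  {"dx":0.061,"dy":0.325,"dz":0,"yaw":0,"jaw":0},
  {"dx":0.067,"dy":0.36,"dz":-0.01,"yaw":0,"jaw":0},
  {"dx":0.073,"dy":0.39,"dz":-0.025,"yaw":0,"jaw":0},
  {"dx":0.077,"dy":0.41,"dz":-0.045,"yaw":0,"jaw":0},
  {"dx":0.078,"dy":0.418,"dz":-0.06,"yaw":0,"jaw":0},
  {"dx":0.078,"dy":0.418,"dz":-0.06,"yaw":0,"jaw":0},
  {"dx":0.078,"dy":0.418,"dz":-0.06,"yaw":0,"jaw":0},
])

```text
clock: 3.4
eef_pos: [559.8, 262.4, 171.1]
tool_rot: [-3.141, 0.002, 1.409]
force: [0.3, -0.5, 0.4]
width: -0.0
gripper_force: 0.0
```

```bash
python3 - <<'E'
from h import *
from m import blobs
s=read_state(); print(s['clock'],s['eef_pos'],s['tool_rot'],s['force'])
im,d=grab('wrist'); cv2.imwrite('pics/wrist1.png',im[...,::-1]); print(load('wrist')['T'].round(2).tolist())
blobs('wrist')
s=read_state(); print(s['eef_pos'],s['force'])
E
```

```text
3.4 [559.75200976 262.40864018 171.08498452] [-3.14114203e+00  2.04049070e-03  1.40872182e+00] [ 0.27171765 -0.49044516  0.43377326]
[[0.99, -0.16, -0.05, 570.68], [-0.16, -0.95, -0.27, 330.72], [-0.0, 0.27, -0.96, 313.75], [0.0, 0.0, 0.0, 1.0]]
wrist pink 508 [257.9 176.3] [561.2 266.7  50.1] [560.9 264.8  45.5]
wrist blue 282 [258.5 222.5] [555.6 226.5  50.2] [554.3 245.3 107.6]
wrist green 15337 [451.3 196.7] [707.3 229.7  70.8] [692.5 238.1  75.8]
[560.23400225 262.49429029 171.77609713] [-0.34319057 -0.72013921  0.56412667]
```

View pics/wrist1.png

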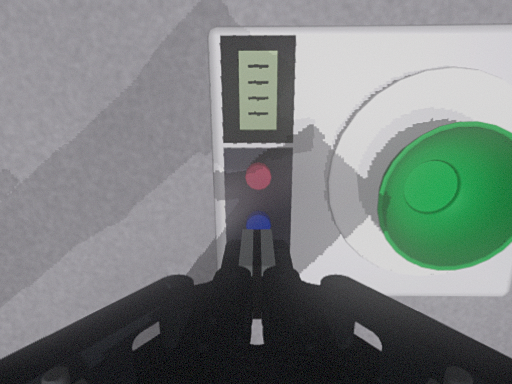

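The wrist view shows pink at (258,176) with the shut fingers coming in below it. Its position, (561,266), agrees with the other views. Descending to just above it.

Emit:
arm_command([
  {"dx":0.001,"dy":0.001,"dz":-0.01,"yaw":0,"jaw":0},
  {"dx":0.001,"dy":0.001,"dz":-0.03,"yaw":0,"jaw":0},
  {"dx":0.001,"dy":0.001,"dz":-0.055,"yaw":0,"jaw":0},
  {"dx":0.001,"dy":0.001,"dz":-0.08,"yaw":0,"jaw":0},
  {"dx":0.001,"dy":0.001,"dz":-0.1,"yaw":0,"jaw":0},
  {"dx":0.001,"dy":0.001,"dz":-0.11,"yaw":0,"jaw":0},
  {"dx":0.001,"dy":0.001,"dz":-0.114,"yaw":0,"jaw":0},
  {"dx":0.001,"dy":0.001,"dz":-0.114,"yaw":0,"jaw":0},
  {"dx":0.001,"dy":0.001,"dz":-0.114,"yaw":0,"jaw":0},
  {"dx":0.001,"dy":0.001,"dz":-0.114,"yaw":0,"jaw":0},
])

```text
clock: 4.45
eef_pos: [561.3, 265.9, 58.4]
tool_rot: [3.14, -0.001, 1.41]
force: [0.7, 0.7, 0.2]
width: -0.2
gripper_force: 0.0
```

Emit:
arm_command([
  {"dx":0,"dy":0,"dz":-0.003,"yaw":0,"jaw":0},
  {"dx":0,"dy":0,"dz":-0.006,"yaw":0,"jaw":0},
  {"dx":0,"dy":0,"dz":-0.008,"yaw":0,"jaw":0},
  {"dx":0,"dy":0,"dz":-0.01,"yaw":0,"jaw":0},
  {"dx":0,"dy":0,"dz":-0.011,"yaw":0,"jaw":0},
  {"dx":0,"dy":0,"dz":-0.011,"yaw":0,"jaw":0},
  {"dx":0,"dy":0,"dz":-0.011,"yaw":0,"jaw":0},
])

```text
clock: 5.15
eef_pos: [560.6, 265.5, 46.4]
tool_rot: [3.142, 0.0, 1.411]
force: [-1.5, -0.9, 2.3]
width: 0.4
gripper_force: 1.4
```

```bash
python3 - <<'E'
from h import *
for i in range(3):
    s=read_state(); print(s['clock'],s['eef_pos'],s['force']); grab('wrist')
E
```

```text
5.15 [560.62637328 265.54075513  46.44264333] [-1.48267929 -0.88897343  2.33869009]
5.2 [560.61852038 265.55571926  46.46239091] [-0.02030208 -1.21698112  2.77797671]
5.25 [560.65672015 265.56743513  46.47164048] [-0.24335489 -0.48639294  3.35641755]
```

Contact: about 2.8 N, so roughly 3.6 mm down. Pressing the rest.

Emit:
arm_command([
  {"dx":0,"dy":0,"dz":-0.001,"yaw":0,"jaw":0},
  {"dx":0,"dy":0,"dz":-0.002,"yaw":0,"jaw":0},
  {"dx":0,"dy":0,"dz":-0.003,"yaw":0,"jaw":0},
  {"dx":0,"dy":0,"dz":-0.003,"yaw":0,"jaw":0},
  {"dx":0,"dy":0,"dz":-0.003,"yaw":0,"jaw":0},
])

```text
clock: 5.8
eef_pos: [560.7, 265.6, 44.0]
tool_rot: [3.141, 0.0, 1.41]
force: [-1.6, -1.7, 8.2]
width: -0.0
gripper_force: 4.4
```

```bash
python3 - <<'E'
from h import *
for i in range(4):
    s=read_state(); print(s['clock'],s['eef_pos'],s['force']); grab('wrist')
E
```

```text
5.8 [560.66135021 265.55079127  44.01915389] [-1.6081154  -1.69109096  8.23368539]
5.85 [560.63879548 265.54410407  44.02617362] [-1.87745805 -1.06015379  9.13561655]
5.9 [560.67310355 265.55228435  44.02574927] [-1.40431109 -1.62113584  9.72574292]
5.95 [560.66100218 265.52316999  44.03112153] [-1.54911989 -1.03568909  8.37570565]
```

Bottomed: 8–9 N at z 44.0, held. Raising, then shifting over to the middle blue.

Emit:
arm_command([
  {"dx":0,"dy":0,"dz":0.004,"yaw":0,"jaw":0},
  {"dx":0,"dy":0,"dz":0.012,"yaw":0,"jaw":0},
  {"dx":0,"dy":0,"dz":0.022,"yaw":0,"jaw":0},
  {"dx":0,"dy":0,"dz":0.027,"yaw":0,"jaw":0},
  {"dx":0,"dy":0,"dz":0.027,"yaw":0,"jaw":0},
  {"dx":-0.002,"dy":-0.01,"dz":0.027,"yaw":0,"jaw":0},
  {"dx":-0.004,"dy":-0.025,"dz":0.027,"yaw":0,"jaw":0},
  {"dx":-0.006,"dy":-0.038,"dz":0.027,"yaw":0,"jaw":0},
  {"dx":-0.007,"dy":-0.0425,"dz":0.027,"yaw":0,"jaw":0},
  {"dx":-0.007,"dy":-0.0425,"dz":0.024,"yaw":0,"jaw":0},
  {"dx":-0.007,"dy":-0.0425,"dz":0.018,"yaw":0,"jaw":0},
  {"dx":-0.007,"dy":-0.0425,"dz":0.014,"yaw":0,"jaw":0},
  {"dx":-0.007,"dy":-0.0425,"dz":0.014,"yaw":0,"jaw":0},
  {"dx":-0.007,"dy":-0.0425,"dz":0.014,"yaw":0,"jaw":0},
])

```text
clock: 7.4
eef_pos: [553.4, 223.6, 57.0]
tool_rot: [-3.141, -0.0, 1.411]
force: [0.4, -0.5, -0.8]
width: -0.0
gripper_force: 0.0
```

```bash
python3 - <<'E'
from h import *
from m import blobs
s=read_state(); print(s['clock'],s['eef_pos'],s['force'])
im,d=grab('wrist'); blobs('wrist'); grab('scene'); blobs('scene')
E
```

```text
7.4 [553.39438351 223.583168    56.9937675 ] [ 0.41925005 -0.4961829  -0.78093335]
wrist pink 1756 [258.4 152.4] [560.8 266.7  50.1] [560.5 264.9  44.8]
wrist blue 513 [260.4 225.3] [556.8 231.4  49.5] [554.  229.   56.3]
wrist blue 134 [256.6 325.2] [545.5 175.2  50.4] [547.2 188.3  67.7]
wrist green 12 [510.  175.8] [644.  252.1  91. ] [644.3 252.1  90.9]
wrist green 269 [509.2 217.2] [642.4 238.4  93.9] [642.7 237.6  91.7]
scene pink 33 [369.3 150.2] [562.  265.8  50. ] [555.4 266.7  45.6]
scene pink 55 [203.9 209.2] [ 534.7 -215.9   50. ] [ 529.5 -214.2   43.4]
scene blue 26 [341.6 157.3] [547.6 181.4  49.8] [548.8 182.4  49.6]
scene blue 60 [188.9 218.6] [ 544.3 -258.1   49.8] [ 537.9 -256.7   44.9]
scene blue 65 [173.1 228.5] [ 552.4 -299.7   49.7] [ 546.9 -299.1   44.5]
scene green 1089 [400.9 173.4] [683.6 257.9  74.5] [696.4 237.6  74.6]
scene brown 2222 [250.1  25.5] [-211.4  327.8   63.6] [-604.   512.5  -79.8]
scene brown 771 [496.3 132.7] [667.8 676.   34.1] [662.7 693.   18. ]
scene brown 511 [253.6 142.6] [404.2  -8.6  72.2] [327.3  20.2  55.9]
scene brown 561 [230.5 153.6] [414.  -83.3  72.2] [339.1 -50.2  55.2]
```

Pink is back up (top at z 50) and the tips are over the middle blue. Pressing in the same way.

Emit:
arm_command([
  {"dx":0,"dy":0,"dz":-0.003,"yaw":0,"jaw":0},
  {"dx":0,"dy":0,"dz":-0.006,"yaw":0,"jaw":0},
  {"dx":0,"dy":0,"dz":-0.008,"yaw":0,"jaw":0},
  {"dx":0,"dy":0,"dz":-0.01,"yaw":0,"jaw":0},
  {"dx":0,"dy":0,"dz":-0.011,"yaw":0,"jaw":0},
  {"dx":0,"dy":0,"dz":-0.012,"yaw":0,"jaw":0},
  {"dx":0,"dy":0,"dz":-0.013,"yaw":0,"jaw":0},
  {"dx":0,"dy":0,"dz":-0.014,"yaw":0,"jaw":0},
  {"dx":0,"dy":0,"dz":-0.014,"yaw":0,"jaw":0},
  {"dx":0,"dy":0,"dz":-0.014,"yaw":0,"jaw":0},
  {"dx":0,"dy":0,"dz":-0.014,"yaw":0,"jaw":0},
])

```text
clock: 8.6
eef_pos: [553.6, 223.0, 44.1]
tool_rot: [3.141, 0.0, 1.41]
force: [-2.3, -0.7, 8.7]
width: -0.1
gripper_force: 4.1
```

```bash
python3 - <<'E'
from h import *
for i in range(4):
    s=read_state(); print(s['clock'],s['eef_pos'],s['force']); grab('wrist')
E
```

```text
8.6 [553.60617034 223.03962913  44.05579006] [-2.31009046 -0.73691927  8.65102763]
8.65 [553.63157018 223.03869217  44.02964649] [-2.19723265 -1.14686874  7.88276495]
8.7 [553.60199406 223.02973098  44.01959435] [-1.89051178 -1.33895441  8.48081432]
8.75 [553.59198761 223.06379252  44.03080776] [-2.77102138 -1.26558111  8.29517498]
```

Bottomed and held. Withdrawing straight up.

Emit:
arm_command([
  {"dx":0,"dy":0,"dz":0.004,"yaw":0,"jaw":0},
  {"dx":0,"dy":0,"dz":0.012,"yaw":0,"jaw":0},
  {"dx":0,"dy":0,"dz":0.025,"yaw":0,"jaw":0},
  {"dx":0,"dy":0,"dz":0.045,"yaw":0,"jaw":0},
  {"dx":0,"dy":0,"dz":0.07,"yaw":0,"jaw":0},
  {"dx":0,"dy":0,"dz":0.1,"yaw":0,"jaw":0},
  {"dx":0,"dy":0,"dz":0.13,"yaw":0,"jaw":0},
  {"dx":0,"dy":0,"dz":0.15,"yaw":0,"jaw":0},
  {"dx":0,"dy":0,"dz":0.16,"yaw":0,"jaw":0},
  {"dx":0,"dy":0,"dz":0.16,"yaw":0,"jaw":0},
  {"dx":0,"dy":0,"dz":0.16,"yaw":0,"jaw":0},
  {"dx":0,"dy":0,"dz":0.16,"yaw":0,"jaw":0},
])

```text
clock: 10.0
eef_pos: [552.8, 222.6, 202.0]
tool_rot: [-3.139, 0.001, 1.411]
force: [0.9, 0.7, -0.4]
width: 0.3
gripper_force: 0.0
```

```bash
python3 - <<'E'
from h import *
from m import blobs
s=read_state(); print(s['clock'],s['eef_pos'],s['force'])
im,d=grab('scene'); blobs('scene'); grab('wrist'); blobs('wrist'); cv2.imwrite('pics/scene1.png',im[...,::-1])
E
```

```text
10.0 [552.78987732 222.60352664 201.97670627] [ 0.85169741  0.70225113 -0.36466446]
scene pink 32 [369.2 150.2] [560.6 266.1  50.2] [555.5 266.9  45.4]
scene pink 55 [203.9 209.2] [ 533.8 -216.1   49.5] [ 530.2 -214.    44.3]
scene blue 27 [355.6 153.9] [554.5 223.6  50. ] [555.2 223.3  49.5]
scene blue 26 [341.6 157.3] [547.1 180.2  50.3] [548.1 180.6  50.3]
scene blue 60 [188.9 218.6] [ 543.7 -257.9   49.7] [ 539.6 -257.    45.3]
scene blue 65 [173.1 228.5] [ 553.6 -299.6   50.3] [ 547.4 -299.2   45.8]
scene green 1088 [400.9 173.4] [683.4 258.3  74.9] [696.1 238.4  75.2]
scene brown 2123 [250.   25.7] [-211.4  325.2   63.2] [-606.2  353.7  -76.5]
scene brown 760 [496.4 132.6] [667.8 676.5  34.1] [662.9 689.7  20.3]
scene brown 511 [253.5 142.9] [403.8  -9.1  70.9] [328.9  16.2  56.7]
scene brown 560 [230.5 153.5] [413.8 -83.3  72.6] [337.8 -50.7  55.1]
wrist pink 478 [258.3 124.1] [560.8 266.1  50.1] [560.7 265.7  45.2]
wrist blue 286 [259.3 170.2] [555.4 225.6  50.1] [554.2 223.8  49.9]
wrist blue 332 [259.  216.2] [547.8 180.9  50.2] [547.5 178.8  44.7]
wrist green 15208 [444.2 132.2] [710.9 236.3  72.4] [694.5 238.3  75.9]
```

View pics/scene1.png

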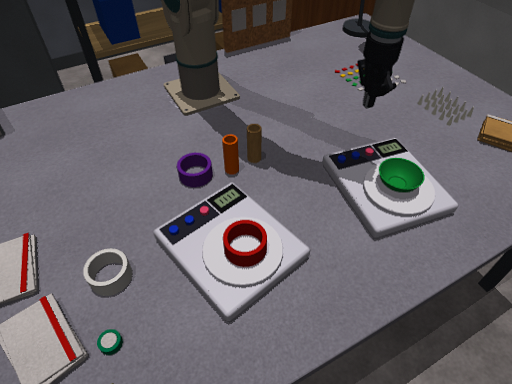

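The gripper is clear above the bowl scale. All buttons read about z 50, and the bowl (401,173), tape roll (245,242) and core (253,143) have not moved.

```bash
python3 -c "from cell import finish_job; print(finish_job())"
```

```text
the job is handed in; nothing more can be done
None
```

The job is handed in: on the bowl scale I pressed pink and then the middle blue fully down (about 8–9 N each), both sprang back up, and the arm withdrew with nothing else seen to have moved; no verdict came back.

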